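# Gauge the worn bushing of a strap machine's bearing block

## Robot

A 6-joint arm with a two-finger parallel gripper is mounted at the origin on the work surface. World frame = base frame: x ahead of the robot, y to its left, z up, the work surface at z = 0. Lengths are in m, angles in rad, forces in N, time in s.
With the tool pointing down it reaches from about 0.325 to 1 m from the base axis. Payload 5.1 kg.
Tool frame: the origin (TCP) lies midway between the tips of the shut fingers; the grasp point (between the pads) lies 19 mm behind it (r.tcp_to_grasp is the distance from the TCP to the grasp point, in m); z points along the fingers, y is the direction in which the jaws open and shut (so a half turn about z gives the same grasp; the last joint's range is limited). The gripper opens to 85 mm and grips with 20 to 120 N. Pads are 22 mm wide; open, the fingers measure 114 mm over their backs; the gripper's body (76 mm by 85 mm) begins 54 mm behind the grasp point. The pads swing forward as they close: fully open they stand 13 mm farther back than shut.
Start: joints at [-1.419, 0.124, 1.65, -0, 1.367, -0.083], TCP at [0.151, -0.632, 0.231] pointing down, gripper open.
Joint ranges: [-2.61, 2.61], [-1.02, 2.33], [0.03, 2.71], [-1.35, 4.49], [0.32, 2.68], [-2.91, 2.91]. Speed limits (rad/s): [2.57, 2.57, 3.14, 3.14, 3.14, 3.14].

## Interface

Orientations are given as a rotation vector (axis times angle).
In Python, from rig import r, cams gives the robot as it stands.
- The arm moves only by the shell command python3 -m handwheel 'ROWS' [FORCE]. ROWS is JSON, a list of rows, each a list of 3 entries, a list of its own where there are three numbers: the shift along the tool's x, y, z in cm, then the turn about the tool's z in degrees, then the opening, from 0 (shut) to 1 (fully open). In form: [[[x, y, z], twist, jaw], ...]. A call has 1 to 12 rows; each row is the pose to reach, as a shift and turn from the pose commanded when the call began, along the tool's axes at that moment; what a row does not reach only later rows make up. A row lasts 1/10 s, in which the tool goes at most 50 mm and 8.59 degrees, less where a joint would pass 70% of its speed; a pose out of reach is approached as far as the arm can. A call with a gripper value outside its range is refused whole. The fingers move at their own pace and stop on an object; FORCE is the grip in N (left out, the last holds). Time passes only in rows, so rows that repeat a pose let the fingers close. It gives the time, the measured TCP pose, the force and the opening at its end, in the units of the state.
- r.get_state(): the state, without advancing time (a new reading comes with each control period).
- cams.read_camera(name): name is "scene" or "side" or "wrist"; returns a dict with "color" (384x512x3 uint8, red, green, blue), "camera_matrix" (3x3 intrinsics, pixels), "k1" (the pictures are not rectified: a ray, as slopes to the right and down, at radius r is drawn at 1 + k1 r^2 times it, then the intrinsics apply), "cam_to_world" (4x4, takes a point from camera to world coordinates); the wrist camera has in their place "hand_eye" (4x4, takes a point from camera to tool coordinates, whose origin is the TCP and whose axes are the flange's). Camera axes: x right, y down, z forward; pixel columns grow to the right and rows downward; lengths in m; the calibration is good to about 2 mm. A picture is of the moment at which its call begins: read the wrist's pose just before it. There is no depth.
- r.hand_in(): hands the job in, once; it reports no verdict.
Trained networks look in the newest picture that a camera, given by its name, has taken for a name from the list of things; names that differ only in an ending like _2 or _b are one class to them, and where a whole thing is asked for, a point or a joint stands for the part that bears it (a point fixed in the world has none). Each returns a list of dicts, best first, with "score" (0 to 1); they miss things now and then, are a little off and sometimes report something else, mostly with a low value. They report only what shows in the picture. A call takes as long as a camera call. They do not tell look-alikes from the thing itself.
- cams.boxes_of(camera, target): "xyz" ([x, y, z] in m, in the coordinates of the camera as it stood for that picture, good to about 4 mm: the middle of the surface that is visible of it).
- cams.trace(camera, target): "region" (384x512 bool, what is visible of it).
The state is a dict: "time_s": time; "joint_positions": joint angles; "joint_vel": joint speeds; "effort": joint torques, N m; "tool_pos": TCP position; "ee_rot": TCP orientation; "ft_force": force on the tool from outside, world axes, zero at the start; "moment": the same for the moment, N m; "grip_width": opening from 0.0 (shut) to 1.0 (fully open).
Only numpy, scipy, OpenCV 4.12 (cv2) and the standard library are available. Lean on these libraries where they do the work, as an engineer would, in place of code of your own. Each camera call takes 0.05 s, during which the arm holds its last target.

## Task

Check the worn bushing with the telescoping gauge: lift the collapsed gauge upright out of its dark wooden stand and seat it in the bearing block, head down the bore and crossbar flat in the slot; turn the brass lock knob fully anticlockwise so that the plungers spring out against the bore, then fully back clockwise to lock them. Draw the gauge straight out without losing the set size and leave it standing, crossbar fully home, in the empty cut-out of the wooden tool tray for the saddler to measure, with your hand off it. Do not disturb the other tools and jars on the bench.

Things in the scene. Friction and masses are not known exactly. Their poses are not given: they have to be found in the camera images.
- grip (a point): telescoping gauge, upright steel T, 0.2 kg, alike after a half turn. Point on its axis in the round dark handle (24 mm diameter, z -22..+18 mm from here). x along crossbar and plungers, z up. Brass knob +20..+42; crossbar 72 x 16, underside -30, top -22; thin shank; head at -70..-58, 26 long (x), 12 thick. Starts locked, upright in a wooden stand 50 mm tall; lift 60 mm to clear
- lock_knob (a point): centre of the brass lock knob (19 mm diameter, 22 mm tall) on top of the gauge, a dark bar across its top; on the axis, 31 mm above the grip point. The thicker handle ends 13 mm below this centre
- lock (a joint): turn of the lock knob on the gauge, rad: 0 = fully clockwise (from above), plungers locked; 1.2 = fully anticlockwise, plungers free. Stops at both ends; stays where left; takes 0.03 to 0.1 N m; the brake lets go by about 0.5 rad. As the knob turns, the gauge turns along until its crossbar bears on the sides of the block's slot (up to 0.13 rad of play each way)
- tip_a (a point): outer tip of the plunger at the gauge's +x end, 67 mm below the grip point; 14 mm from the axis when collapsed, up to 22.5 mm when fully out (light spring, about 1 N)
- tip_b (a point): outer tip of the opposite plunger, likewise; the distance from tip to tip is the size set: 28 mm collapsed, 36 mm against the bore, 45 mm fully out
- bore (a point): centre of the bushing's mouth in the fixed grey bearing block (110 x 84 mm; 12 mm high feet make it 170 mm long in x): 36 mm straight bore, axis vertical. The mouth is in the floor of a slot 24 mm wide, 6 mm deep, along x over the whole block top; z up. Mouth 50 mm, block top 56 mm above the bench. Gauge seated: crossbar along the slot on its floor, grip point 30 mm above this point
- pocket (a point): floor centre of the empty cut-out in the fixed wooden tray (150 x 110 mm, 52 mm tall, dark top): recess 82 (x) by 24 (y) mm, 6 mm deep, for the crossbar, with a slot 50 x 20 mm down its middle for the head. Floor 46 mm above the bench; x along the recess, z up. The other cut-out, 46 mm towards +y, holds a scraper. Gauge home: grip point 30 mm above this point, crossbar along the recess
- jar_mid (a point): bystander, leave alone: closed glass jar with a steel lid, 52 mm across, 75 mm tall; its centre
- mallet_mid (a point): bystander, leave alone: wooden mallet lying down, head 44 mm thick and 85 mm long, handle 150 mm; its centre
- micrometer_mid (a point): bystander, leave alone: C-shaped outside micrometer lying flat, about 135 mm long, 16 mm high; its centre
- spare_bush_mid (a point): bystander, leave alone: loose spare bushing, plain brass ring 44 mm across, 36 mm tall; its centre
- slicker_mid (a point): bystander, leave alone: turned wooden edge slicker standing up, 38 mm across, 66 mm tall; its centre
- punch_mid (a point): bystander, leave alone: steel strap punch standing on end, 24 mm across, 86 mm tall; its centre
There are look-alikes about, which are no part of the job. Of the things like the part that bears grip, leave any that is blue or pink; of the rest the smaller one is meant.

How it is judged:
By the outcome, as a careful person would: the job done as asked, in the order asked, and still so for the second after the job is handed in, with the robot touching nothing.
It also fails if it takes over 72 s, if anything falls off the work surface, if the arm or the gripper's body presses on something with over 40 N, if the wrist force passes 120 N, or if a joint passes its speed limit or range.

## Working session

There is one attempt and no reset: what is moved stays moved. The work goes in short steps, Python scripts to look and compute and a shell command to move; the robot and the scene stay as the last step left them, time stands still between calls to the robot, and variables do not carry over. Pictures are saved under pics/ and viewed, and the job is handed in when it is done.

```bash
ls; mkdir -p pics; cat > h.py <<'E'
import numpy as np,cv2
from rig import r,cams
from scipy.spatial.transform import Rotation as R
def T():
    s=r.get_state();M=np.eye(4);M[:3,:3]=R.from_rotvec(s['ee_rot']).as_matrix();M[:3,3]=s['tool_pos'];return M
def shot(n,f):
    t=T();c=cams.read_camera(n);cv2.imwrite('pics/'+f+'.png',c['color'][:,:,::-1])
    c['c2w']=t@c['hand_eye'] if n=='wrist' else c['cam_to_world'];return c
def dist(c): return np.array([c['k1'],0,0,0.])
def proj(c,P):
    M=np.linalg.inv(c['c2w']);return cv2.projectPoints(np.atleast_2d(np.array(P,float)),cv2.Rodrigues(M[:3,:3])[0],M[:3,3],np.array(c['camera_matrix'],float),dist(c))[0][:,0]
def ray(c,uv,z):
    p=cv2.undistortPointsIter(np.array(uv,float).reshape(-1,1,2),np.array(c['camera_matrix'],float),dist(c),None,None,(3,100,1e-10))[:,0]
    d=np.c_[p,np.ones(len(p))]@c['c2w'][:3,:3].T;o=c['c2w'][:3,3];return o+d*((z-o[2])/d[:,2])[:,None]
def find(c,n,t,k=4):
    for b in cams.boxes_of(n,t)[:k]:
        x=np.array(b['xyz']);w=c['c2w'][:3,:3]@x+c['c2w'][:3,3];print(n,t,round(b['score'],2),w.round(4),proj(c,w)[0].round(0))
def crop(f,g,x0,y0,x1,y1,s):
    a=cv2.imread('pics/'+f+'.png')[y0:y1,x0:x1];cv2.imwrite('pics/'+g+'.png',cv2.resize(a,None,fx=s,fy=s,interpolation=cv2.INTER_CUBIC))
E
python3 - <<'E'
from h import *
for n in ['scene','side','wrist']:
    c=shot(n,n+'0')
    for t in ['grip','lock_knob','bore','pocket']:
        try: find(c,n,t)
        except Exception as e: print(n,t,e)
print(r.get_state())
E
```

```text
pics
scene grip 0.75 [0.4696 0.2817 0.0703] [341. 240.]
scene grip 0.74 [0.4855 0.4091 0.0791] [376. 270.]
scene grip 0.72 [0.3348 0.2287 0.0701] [358. 209.]
scene grip 0.61 [0.3379 0.3479 0.0999] [394. 224.]
scene lock_knob 0.74 [0.4815 0.4065 0.1537] [383. 248.]
scene lock_knob 0.63 [0.4621 0.2806 0.1182] [345. 226.]
scene lock_knob 0.62 [0.333  0.3446 0.1453] [398. 210.]
scene lock_knob 0.5 [0.326  0.2269 0.1075] [362. 197.]
scene bore 0.79 [ 0.4799 -0.2418  0.0406] [222. 161.]
scene pocket 0.93 [0.6653 0.0032 0.0516] [219. 220.]
scene pocket 0.68 [0.4412 0.0119 0.049 ] [280. 191.]
scene pocket 0.39 [0.717  0.2588 0.0283] [263. 293.]
side grip 0.79 [0.4692 0.3888 0.086 ] [218. 117.]
side grip 0.76 [0.4623 0.2697 0.0739] [220. 140.]
side grip 0.69 [0.3265 0.3312 0.0817] [178. 131.]
side lock_knob 0.43 [0.3247 0.3269 0.1471] [175. 116.]
side lock_knob 0.41 [0.4725 0.3935 0.151 ] [217. 100.]
side bore 0.8 [ 0.4643 -0.2775  0.0473] [248. 288.]
side pocket 0.69 [ 0.6513 -0.0323  0.0494] [296. 203.]
{'time_s': 0.75, 'joint_positions': array([-1.41860581e+00,  1.23760882e-01,  1.65030381e+00,  8.10585267e-06,
        1.36749302e+00, -8.26131129e-02]), 'joint_vel': array([-9.06796018e-04, -2.91879963e-04,  3.18809672e-05, -3.90107008e-04,
       -2.56204818e-04,  8.40610523e-04]), 'effort': array([-1.10945894e-03, -4.23512220e+01, -3.65705752e+01, -1.13516337e-04,
        5.16657401e-04, -7.39078388e-06]), 'tool_pos': array([ 0.15118761, -0.63216071,  0.23134529]), 'ee_rot': array([3.11993283e+00, 3.67975379e-01, 1.43714131e-05]), 'ft_force': array([-0.1220077 , -0.19201699,  1.09976591]), 'moment': array([ 0.00305684, -0.03791458, -0.04955231]), 'grip_width': 1.0016276392219547}
```

```bash
python3 - <<'E'
from h import *
crop('scene0','s1',150,100,450,330,2.6)
crop('side0','s2',110,60,390,340,2.1)
E
```

```text
(no output)
```

View pics/s1.png

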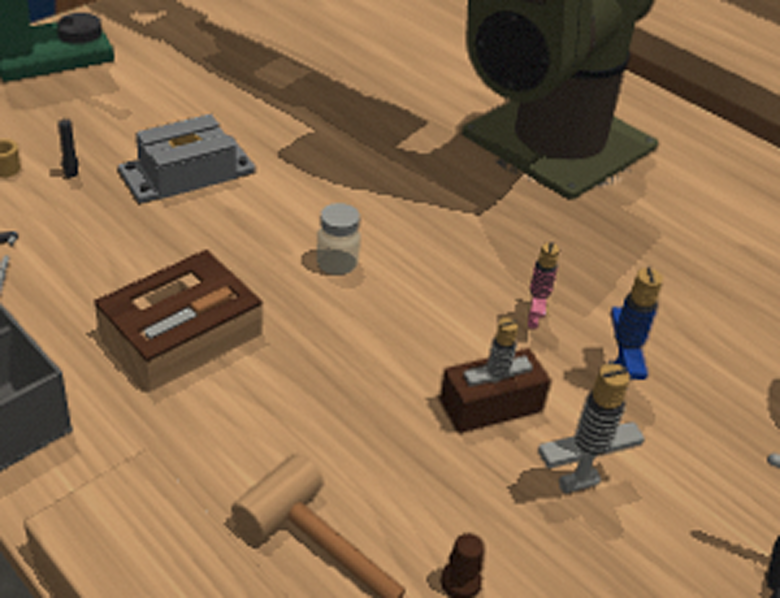

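View pics/s2.png

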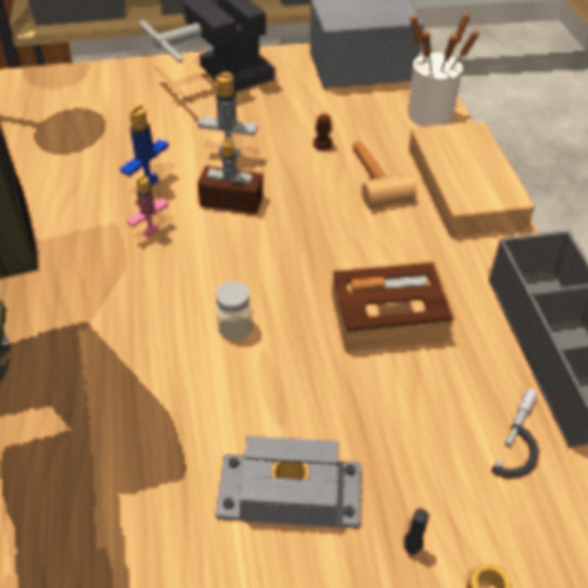

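View pics/scene0.png

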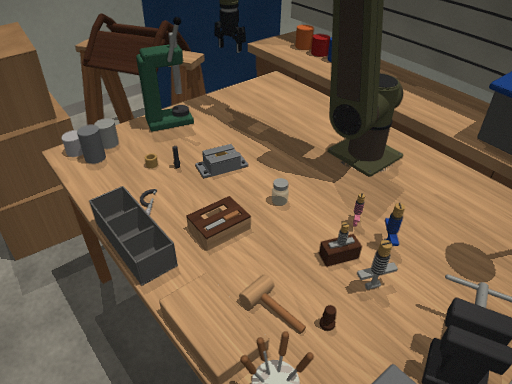

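View pics/side0.png

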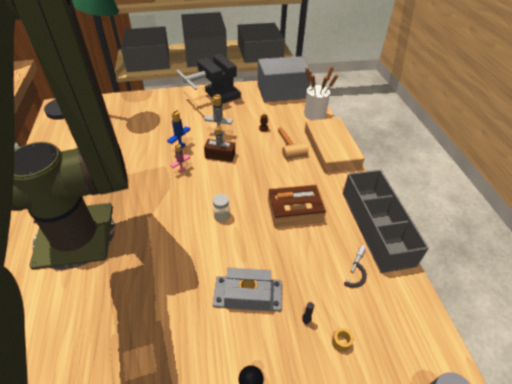

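The candidates in the scene picture are:
- **Pink gauge** at (358,209): excluded by colour.
- **Blue gauge** at (395,222): excluded by colour.
- **Large steel gauge** at (378,265): the larger of the two that are neither blue nor pink, and not in a stand.
- **Small steel gauge** at (341,240), in the dark stand: the smaller one and in the stand, so this is the one meant.

Next I'll set up a move helper and look at the wrist camera geometry.

```bash
cat >> h.py <<'E'
def goto(P,yaw=None,z=None):
    """world target TCP, yaw=direction (deg) of tool y axis mod 180 -> shift, twist"""
    t=T();P=np.array(P,float);d=t[:3,:3].T@(P-t[:3,3])*100
    cy=np.degrees(np.arctan2(t[1,1],t[0,1]))
    out=[d.round(2).tolist()]
    if yaw is not None:
        tw=-(yaw-cy);tw=(tw+90)%180-90;out.append(round(tw,1))
    print('shift',out,'curyaw_y',round(cy,1),'q6',r.get_state()['joint_positions'][5].round(2))
def st():
    s=r.get_state();print('t',s['time_s'],s['tool_pos'].round(4),s['ft_force'].round(1),s['moment'].round(3),round(s['grip_width'],3))
E
python3 - <<'E'
from h import *
c=cams.read_camera('wrist');print(c['hand_eye'].round(3),c['camera_matrix'],c['k1'])
s=R.from_rotvec(r.get_state()['ee_rot']).as_matrix();print(s.round(3))
goto([.43,-.25,.27],90); 
E
```

```text
[[ 0.001 -0.95  -0.313  0.079]
 [ 1.     0.001 -0.    -0.   ]
 [ 0.001 -0.313  0.95  -0.142]
 [ 0.     0.     0.     1.   ]] [[294.03590849   0.         252.68630975]
 [  0.         294.03590849 199.39719405]
 [  0.           0.           1.        ]] -0.07193731627119648
[[ 0.973  0.233  0.   ]
 [ 0.233 -0.973 -0.   ]
 [ 0.     0.    -1.   ]]
shift [[36.01, -30.68, -3.86], np.float64(13.5)] curyaw_y -76.5 q6 -0.08
```

View pics/wrist0.png

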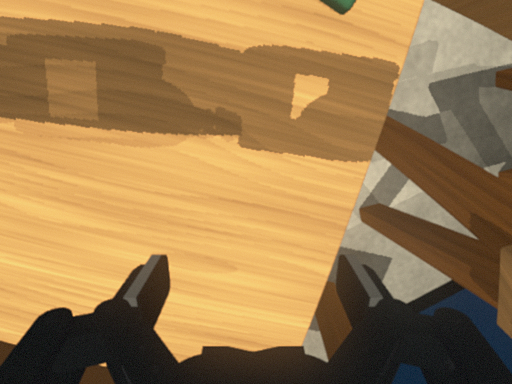

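```bash
python3 -m handwheel '[[[36,-30.7,-4],13.5,1],[[36,-30.7,-4],13.5,1],[[36,-30.7,-4],13.5,1],[[36,-30.7,-4],13.5,1],[[36,-30.7,-4],13.5,1],[[36,-30.7,-4],13.5,1],[[36,-30.7,-4],13.5,1],[[36,-30.7,-4],13.5,1],[[36,-30.7,-4],13.5,1],[[36,-30.7,-4],13.5,1],[[36,-30.7,-4],13.5,1],[[36,-30.7,-4],13.5,1]]'
python3 - <<'E'
from h import *
st()
c=shot('wrist','w1'); find(c,'wrist','bore')
goto([.60,-.01,.27]); 
E
```

```text
time_s: 2.0
tool_pos: [0.4299, -0.2497, 0.2714]
ee_rot: [3.141, 0.001, -0.0]
ft_force: [0.2, 0.4, 0.4]
grip_width: 0.998
t 2.0 [ 0.4299 -0.2497  0.2714] [0.2 0.4 0.4] [0.019 0.012 0.026] 0.998
shift [[17.02, -24.1, 0.1]] curyaw_y -90.1 q6 0.94
```

View pics/w1.png

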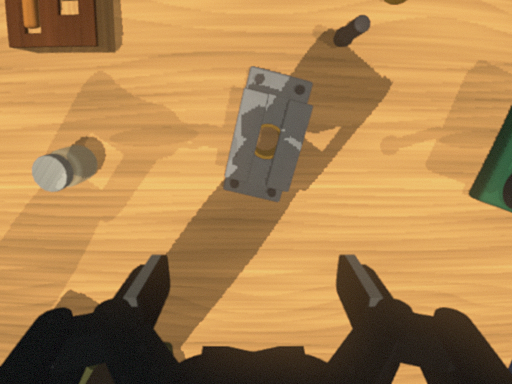

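```bash
python3 - <<'E'
from h import *
crop('w1','w1c',205,55,335,215,4)
E
```

```text
(no output)
```

View pics/w1c.png

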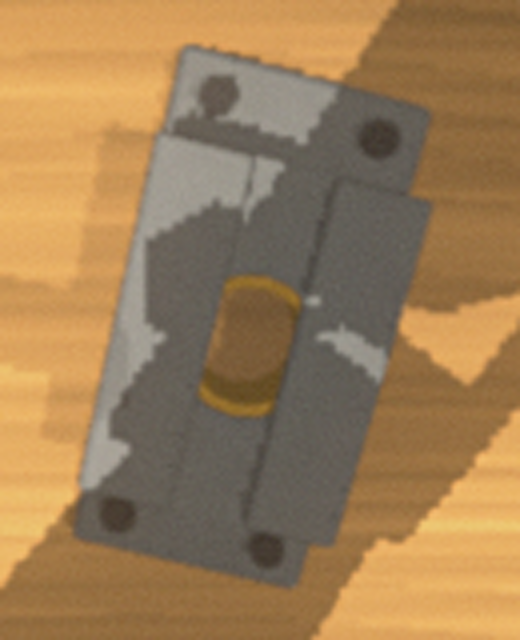

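```bash
python3 -m handwheel '[[[17,-24,0],0,1],[[17,-24,0],0,1],[[17,-24,0],0,1],[[17,-24,0],0,1],[[17,-24,0],0,1],[[17,-24,0],0,1],[[17,-24,0],0,1],[[17,-24,0],0,1],[[17,-24,0],0,1]]'
python3 - <<'E'
from h import *
st()
c=shot('wrist','w2'); find(c,'wrist','pocket')
goto([.42,.27,.30]); 
E
```

```text
time_s: 3.0
tool_pos: [0.5996, -0.0117, 0.271]
ee_rot: [3.141, -0.005, -0.001]
ft_force: [-0.2, -1.0, 0.1]
grip_width: 1.001
t 3.0 [ 0.5996 -0.0117  0.271 ] [-0.2 -1.   0.1] [ 0.016 -0.019 -0.014] 1.001
shift [[-18.05, -28.11, -2.87]] curyaw_y -90.2 q6 1.47
```

View pics/w2.png

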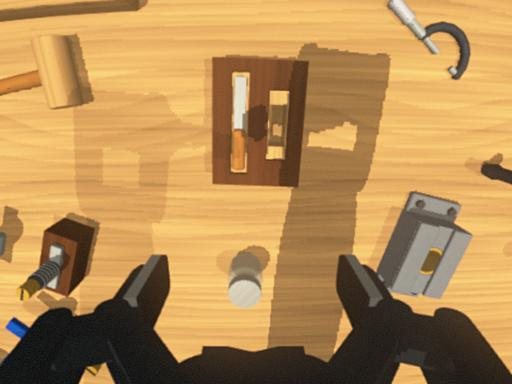

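```bash
cat >> h.py <<'E'
import pickle
_s=shot
def shot(n,f):
    c=_s(n,f);pickle.dump(c,open('pics/'+f+'.pkl','wb'));return c
def load(f): return pickle.load(open('pics/'+f+'.pkl','rb'))
E
python3 - <<'E'
from h import *
c=shot('wrist','w2'); find(c,'wrist','pocket')
crop('w2','w2c',200,40,320,200,4)
M=np.eye(4);M[:3,:3]=R.from_rotvec([3.141, 0.001, -0.0]).as_matrix();M[:3,3]=[0.4299,-0.2497,0.2714]
d=dict(c);d['c2w']=M@c['hand_eye'];pickle.dump(d,open('pics/w1.pkl','wb'))
# bearing block: top edges corners px in crop ->image
f=lambda L:[(205+u/4-.4,55+v/4-.4) for u,v in L]
P=ray(d,f([(338,180),(430,205),(245,525),(335,545)]),.056);print(P.round(4))
P2=ray(d,f([(165,132),(82,488),(253,158),(172,515)]),.056);print(P2.round(4))
P3=ray(d,f([(186,45),(430,108),(75,537),(293,588)]),.012);print(P3.round(4))
print(ray(d,f([(262,275),(237,417)]),.05).round(4))
for A in [(P[0],P[2]),(P[1],P[3]),(P2[0],P2[1]),(P2[2],P2[3]),(P3[0],P3[2]),(P3[1],P3[3])]:
    v=A[0]-A[1];print(np.degrees(np.arctan2(v[1],v[0])).round(1),np.linalg.norm(v).round(4))
print('block ctr',P3.mean(0))
E
```

```text
wrist pocket 0.65 [ 0.6548 -0.0146  0.0504] [255. 124.]
[[ 0.5135 -0.2916  0.056 ]
 [ 0.5067 -0.3189  0.056 ]
 [ 0.4094 -0.2661  0.056 ]
 [ 0.4029 -0.2948  0.056 ]]
[[ 0.5266 -0.2415  0.056 ]
 [ 0.4213 -0.215   0.056 ]
 [ 0.5195 -0.2668  0.056 ]
 [ 0.4126 -0.2431  0.056 ]]
[[ 0.5551 -0.2473  0.012 ]
 [ 0.5366 -0.3258  0.012 ]
 [ 0.3926 -0.2078  0.012 ]
 [ 0.3736 -0.2858  0.012 ]]
[[ 0.4859 -0.2704  0.05  ]
 [ 0.4427 -0.2633  0.05  ]]
-13.8 0.1072
-13.1 0.1066
-14.1 0.1085
-12.5 0.1095
-13.7 0.1672
-13.8 0.1679
block ctr [ 0.46449028 -0.2666548   0.012     ]
```

View pics/w2c.png

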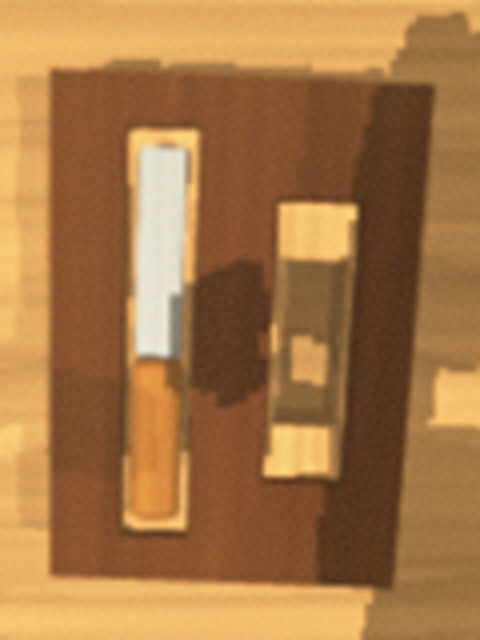

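```bash
python3 -m handwheel '[[[-19,-28,-3],0,1],[[-19,-28,-3],0,1],[[-19,-28,-3],0,1],[[-19,-28,-3],0,1],[[-19,-28,-3],0,1],[[-19,-28,-3],0,1],[[-19,-28,-3],0,1],[[-19,-28,-3],0,1],[[-19,-28,-3],0,1]]'
python3 - <<'E'
from h import *
st()
c=shot('wrist','w3'); find(c,'wrist','grip');find(c,'wrist','lock_knob')
E
```

```text
time_s: 4.1
tool_pos: [0.41, 0.2703, 0.3017]
ee_rot: [-3.142, -0.001, -0.002]
ft_force: [-0.2, 0.2, -0.1]
grip_width: 1.0
t 4.1 [0.41   0.2703 0.3017] [-0.2  0.2 -0.1] [-0.005 -0.019 -0.024] 1.0
wrist grip 0.97 [0.3308 0.2293 0.0758] [283. 226.]
wrist grip 0.92 [0.4656 0.275  0.0598] [249. 123.]
wrist grip 0.65 [0.4757 0.3997 0.0965] [141. 117.]
wrist grip 0.64 [0.329  0.3391 0.0824] [202. 229.]
wrist lock_knob 0.83 [0.4693 0.4011 0.1615] [116. 127.]
wrist lock_knob 0.77 [0.3287 0.221  0.1094] [292. 238.]
wrist lock_knob 0.6 [0.3319 0.3372 0.1556] [192. 253.]
```

View pics/w3.png

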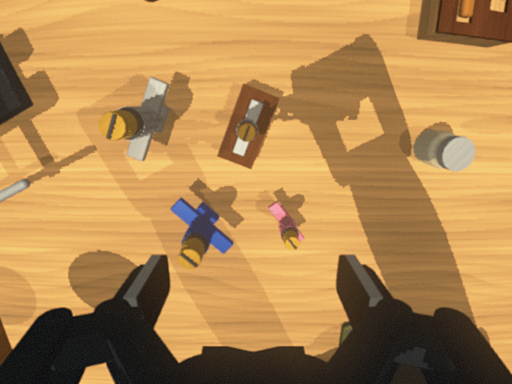

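```bash
python3 - <<'E'
from h import *
c=load('w2');f=lambda L:[(200+u/4-.4,40+v/4-.4) for u,v in L]
P=ray(c,f([(278,202),(358,204),(263,475),(339,478)]),.052);print(P.round(4),P.mean(0))
Q=ray(c,f([(50,70),(435,86),(50,577),(391,587)]),.052);print(Q.round(4),Q.mean(0))
S=ray(c,f([(128,128),(200,130),(122,530),(187,530)]),.052);print(S.mean(0))
for X in (P,Q,S):
  for a,b in ((0,2),(1,3)):
    v=X[a]-X[b];print(np.degrees(np.arctan2(v[1],v[0])).round(1),np.linalg.norm(v).round(4))
crop('w3','w3c',205,70,295,180,6)
E
```

```text
[[ 0.6936 -0.0308  0.052 ]
 [ 0.6931 -0.0541  0.052 ]
 [ 0.6132 -0.0271  0.052 ]
 [ 0.6123 -0.0507  0.052 ]] [ 0.65306231 -0.04067534  0.052     ]
[[ 0.7299  0.0343  0.052 ]
 [ 0.7255 -0.0752  0.052 ]
 [ 0.5807  0.0404  0.052 ]
 [ 0.5771 -0.0684  0.052 ]] [ 0.65331348 -0.01722232  0.052     ]
[0.65483402 0.00448101 0.052     ]
-2.6 0.0805
-2.4 0.0809
-2.3 0.1493
-2.6 0.1486
-2.2 0.1183
-2.3 0.1177
```

View pics/w3c.png

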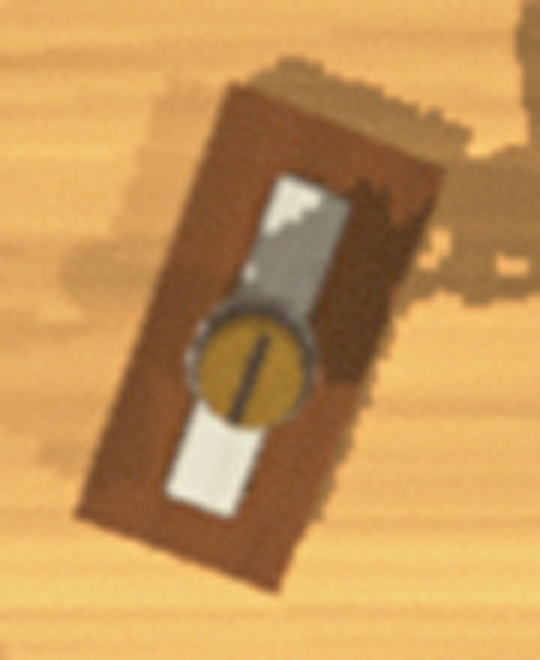

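The enlarged crop shows the small steel gauge in its dark stand, with the brass knob at about (247,131) and grey-white crossbar. This is the one meant, being neither blue nor pink and smaller than the other steel one.

```bash
python3 - <<'E'
from h import *
c=load('w3');f=lambda L:[(205+u/6-.4,70+v/6-.4) for u,v in L]
for z in (.048,.052,.056,.06):
    P=ray(c,f([(283,173),(350,203),(165,495),(237,518)]),z);m=P.mean(0);v=P[0]-P[2];w=P[1]-P[3]
    print(z,m.round(4),[(np.degrees(np.arctan2(a[1],a[0])).round(1),np.linalg.norm(a).round(4)) for a in (v,w)],np.linalg.norm(P[0]-P[1]).round(4))
    print('knobtop',ray(c,f([(252,368)]),z+.064).round(4))
S=ray(c,f([(232,85),(445,165),(75,517),(280,592)]),.05);print(S.mean(0),S.round(3))
E
```

```text
0.048 [0.4581 0.2776 0.048 ] [(np.float64(-20.9), np.float64(0.0742)), (np.float64(-19.9), np.float64(0.0727))] 0.0157
knobtop [[0.46   0.2774 0.112 ]]
0.052 [0.4584 0.2775 0.052 ] [(np.float64(-20.9), np.float64(0.0735)), (np.float64(-19.9), np.float64(0.072))] 0.0155
knobtop [[0.4604 0.2774 0.116 ]]
0.056 [0.4587 0.2774 0.056 ] [(np.float64(-20.9), np.float64(0.0727)), (np.float64(-19.9), np.float64(0.0712))] 0.0154
knobtop [[0.4607 0.2773 0.12  ]]
0.06 [0.459  0.2774 0.06  ] [(np.float64(-20.9), np.float64(0.072)), (np.float64(-19.9), np.float64(0.0705))] 0.0152
knobtop [[0.4611 0.2772 0.124 ]]
[0.45922593 0.27786117 0.05      ] [[0.513 0.283 0.05 ]
 [0.497 0.237 0.05 ]
 [0.422 0.319 0.05 ]
 [0.405 0.273 0.05 ]]
```

```bash
python3 - <<'E'
from h import *
for n,b in (('scene',(315,205,375,275)),('side',(195,115,245,170))):
    c=shot(n,n+'1');im=cv2.imread(f'pics/{n}1.png');x0,y0,x1,y1=b
    s=8;a=cv2.resize(im[y0:y1,x0:x1],None,fx=s,fy=s,interpolation=cv2.INTER_CUBIC)
    for g,col in ((.074,(0,0,255)),(.080,(255,0,0))):
        for dz in (42,18,-22):
            u,v=proj(c,[.4597,.2775,g+dz/1000])[0];p=(int((u-x0+.5)*s),int((v-y0+.5)*s));cv2.line(a,(p[0]-40,p[1]),(p[0]+40,p[1]),col,1)
        th=np.radians(-20.5)
        for q in (-36,36):
            u,v=proj(c,[.4597+q/1e3*np.cos(th),.2775+q/1e3*np.sin(th),g-.022])[0];cv2.circle(a,(int((u-x0+.5)*s),int((v-y0+.5)*s)),3,col,-1)
    cv2.imwrite(f'pics/{n}1c.png',a)
E
```

```text
(no output)
```

View pics/scene1c.png

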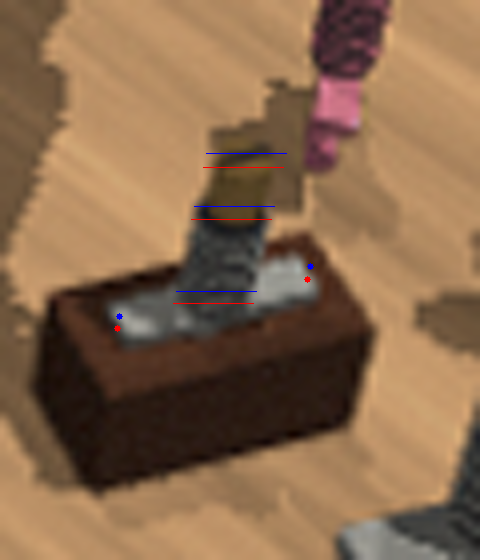

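View pics/side1c.png

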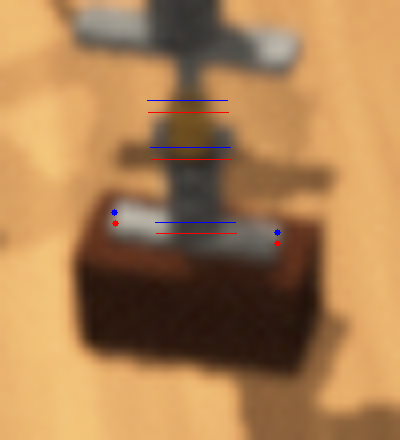

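```bash
python3 - <<'E'
from h import *
goto([.4597,.2775,.17],-110.5); 
E
```

```text
shift [[4.88, -0.86, 13.11], np.float64(20.3)] curyaw_y -90.2 q6 2.04
```

```bash
python3 -m handwheel '[[[4.9,-0.85,13],20.3,0.7],[[4.9,-0.85,13],20.3,0.7],[[4.9,-0.85,13],20.3,0.7],[[4.9,-0.85,13],20.3,0.7],[[4.9,-0.85,13],20.3,0.7],[[4.9,-0.85,13],20.3,0.7]]'
python3 - <<'E'
from h import *
st()
c=shot('wrist','w4'); find(c,'wrist','grip');find(c,'wrist','lock_knob')
goto([.4597,.2775,.062],-110.5); 
E
```

```text
time_s: 4.95
tool_pos: [0.4605, 0.2789, 0.1741]
ee_rot: [-3.09, 0.554, -0.005]
ft_force: [-0.5, -0.9, 0.8]
grip_width: 0.702
t 4.95 [0.4605 0.2789 0.1741] [-0.5 -0.9  0.8] [-0.008  0.072  0.013] 0.702
wrist grip 0.93 [0.3322 0.3407 0.0654] [240. 324.]
wrist grip 0.89 [0.4725 0.3959 0.1152] [107. 251.]
wrist grip 0.68 [0.4693 0.2712 0.0975] [258. 195.]
wrist grip 0.43 [0.3062 0.2015 0.0506] [369. 296.]
wrist lock_knob 0.92 [0.4648 0.2747 0.1241] [256. 214.]
wrist lock_knob 0.65 [0.4702 0.3952 0.1559] [ 82. 283.]
shift [[-0.03, 0.22, 11.21], np.float64(0.2)] curyaw_y -110.3 q6 2.37
```

View pics/w4.png

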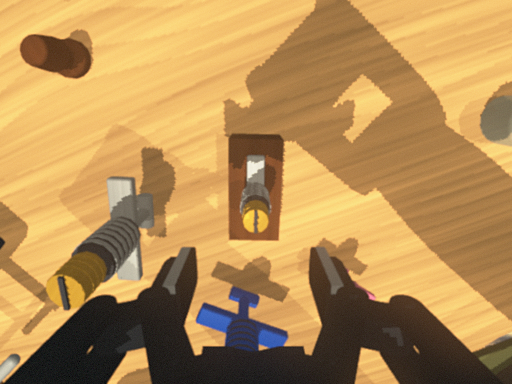

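```bash
python3 - <<'E'
from h import *
c=load('w4')
for g in (.074,.08): print(ray(c,[(256.5,214)],g+.042).round(4),ray(c,[(256.5,155)],g-.022).round(4))
th=np.radians(-20.5);print(.4597+.036*np.cos(th),.2775+.036*np.sin(th))
crop('w4','w4c',215,125,300,245,5)
goto([.4600,.2770,.062],-110.5); 
E
```

```text
[[0.4616 0.2756 0.116 ]] [[0.4919 0.2639 0.052 ]]
[[0.4638 0.2749 0.122 ]] [[0.4929 0.2637 0.058 ]]
0.4934201988129423 0.2648925342746592
shift [[0.01, 0.25, 11.21], np.float64(0.2)] curyaw_y -110.3 q6 2.37
```

View pics/w4c.png

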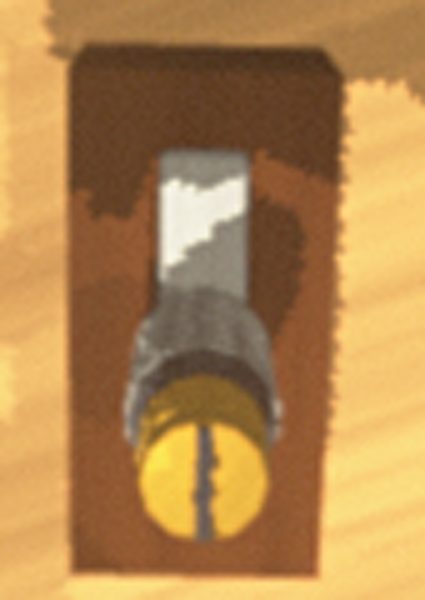

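```bash
python3 -m handwheel '[[[0,0.22,5],0,0.7],[[0,0.22,9],0,0.7],[[0,0.22,11.2],0,0.7],[[0,0.22,11.2],0,0.7],[[0,0.22,11.2],0,0.7]]'
python3 - <<'E'
from h import *
st();c=load('w4')
for g in (.074,.08): print(ray(c,[(255.4,220.8)],g+.042).round(4))
c=shot('wrist','w5')
E
```

```text
time_s: 5.6
tool_pos: [0.4593, 0.2771, 0.0608]
ee_rot: [-3.091, 0.554, -0.002]
ft_force: [0.3, 0.4, 1.0]
grip_width: 0.698
t 5.6 [0.4593 0.2771 0.0608] [0.3 0.4 1. ] [-0.014  0.027 -0.029] 0.698
[[0.4569 0.2782 0.116 ]]
[[0.4592 0.2774 0.122 ]]
```

View pics/w5.png

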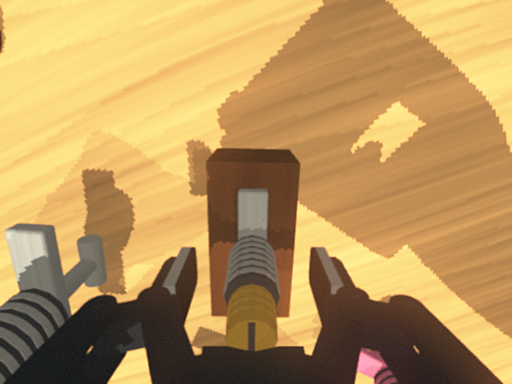

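The gauge is centred between the fingers at column 252, so I'm closing on it.

```bash
python3 -m handwheel '[[[0,0,0],0,0.1],[[0,0,0],0,0.1],[[0,0,0],0,0.1],[[0,0,0],0,0.1],[[0,0,0],0,0.1]]' 60
python3 -m handwheel '[[[0,0,-2],0,0.1],[[0,0,-4],0,0.1],[[0,0,-7],0,0.1],[[0,0,-11],0,0.1],[[0,0,-14],0,0.1],[[0,0,-14],0,0.1]]'
python3 - <<'E'
from h import *
st();c=shot('wrist','w6');shot('scene','sc6');shot('side','sd6')
crop('sc6','sc6c',290,130,410,270,4)
goto([.4645,-.2667,.20],-103.7)
E
```

```text
time_s: 6.15
tool_pos: [0.4597, 0.2772, 0.0612]
ee_rot: [-3.091, 0.555, -0.003]
ft_force: [-1.4, -0.5, 6.4]
grip_width: 0.264
time_s: 6.75
tool_pos: [0.461, 0.2777, 0.2047]
ee_rot: [-3.087, 0.554, -0.012]
ft_force: [0.8, 0.6, -1.4]
grip_width: 0.264
t 6.75 [0.461  0.2777 0.2047] [ 0.8  0.6 -1.4] [ 0.037 -0.016  0.023] 0.264
shift [[19.52, 50.65, -0.19], np.float64(-6.6)] curyaw_y -110.3 q6 2.37
```

View pics/w6.png

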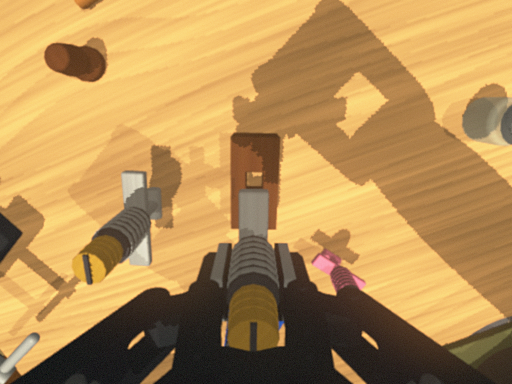

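View pics/sc6c.png

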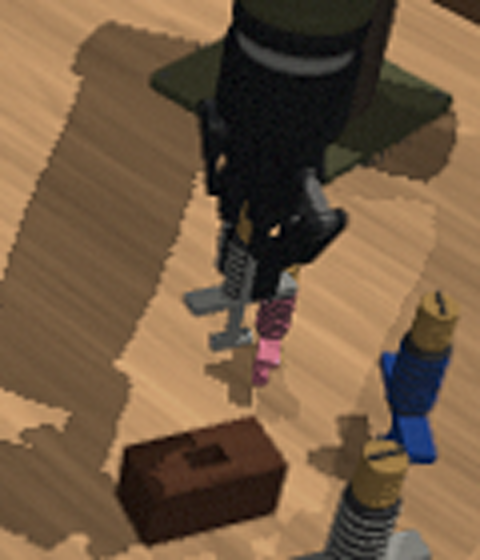

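```bash
python3 -m handwheel '[[[19.5,50.6,0],-6.6,0.1],[[19.5,50.6,0],-6.6,0.1],[[19.5,50.6,0],-6.6,0.1],[[19.5,50.6,0],-6.6,0.1],[[19.5,50.6,0],-6.6,0.1],[[19.5,50.6,0],-6.6,0.1],[[19.5,50.6,0],-6.6,0.1],[[19.5,50.6,0],-6.6,0.1],[[19.5,50.6,0],-6.6,0.1],[[19.5,50.6,0],-6.6,0.1],[[19.5,50.6,0],-6.6,0.1],[[19.5,50.6,0],-6.6,0.1]]'
python3 -m handwheel '[[[0,0,0],0,0.1],[[0,0,0],0,0.1],[[0,0,0],0,0.1]]'
python3 - <<'E'
from h import *
st();c=shot('wrist','w7');shot('scene','sc7');shot('side','sd7')
find(c,'wrist','bore')
print(proj(c,[.4645,-.2667,.05]))
goto([.4645,-.2667,.13],-103.7)
E
```

```text
time_s: 8.1
tool_pos: [0.4637, -0.2694, 0.1962]
ee_rot: [-3.117, 0.384, 0.007]
ft_force: [-0.4, 0.7, -2.3]
grip_width: 0.266
time_s: 8.4
tool_pos: [0.4652, -0.2642, 0.1983]
ee_rot: [-3.118, 0.373, 0.002]
ft_force: [0.1, 0.8, -2.2]
grip_width: 0.268
t 8.4 [ 0.4652 -0.2642  0.1983] [ 0.1  0.8 -2.2] [ 0.006 -0.034 -0.018] 0.268
wrist bore 0.83 [ 0.4959 -0.2748  0.0571] [256. 153.]
[[255.41144812 183.93002186]]
shift [[-0.07, 0.21, 6.94], np.float64(0.0)] curyaw_y -103.7 q6 1.19
```

View pics/w7.png

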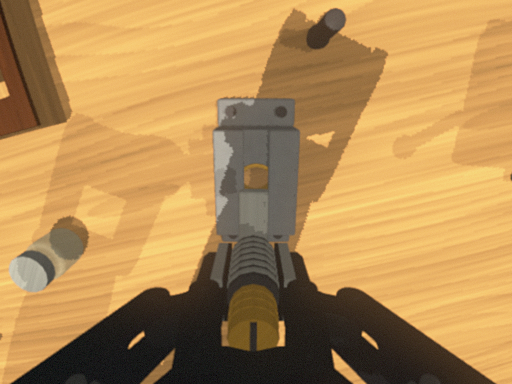

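```bash
python3 - <<'E'
from h import *
crop('w6','w6c',215,170,290,380,2.8); crop('w7','w7c',205,90,305,250,3.7)
c=load('w6');P=ray(c,[(253.5,190.5)],.2015)
t=np.array([.461,.2777,.2015]);print(np.linalg.norm(P-t),P)
for n in ('sc7','sd7'):
    c=load(n);u=proj(c,[.4645,-.2667,.05])[0].astype(int);print(u);crop(n,n+'c',u[0]-45,u[1]-80,u[0]+45,u[1]+30,5)
E
```

```text
0.036128860936143585 [[0.49472486 0.26474127 0.2015    ]]
[221 153]
[247 283]
```

View pics/w7c.png

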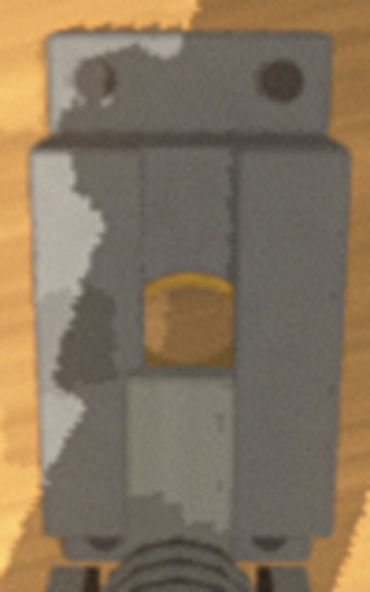

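View pics/w6c.png

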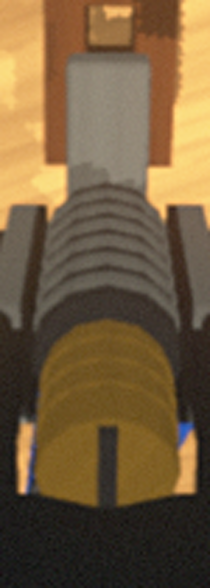

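View pics/sd7c.png

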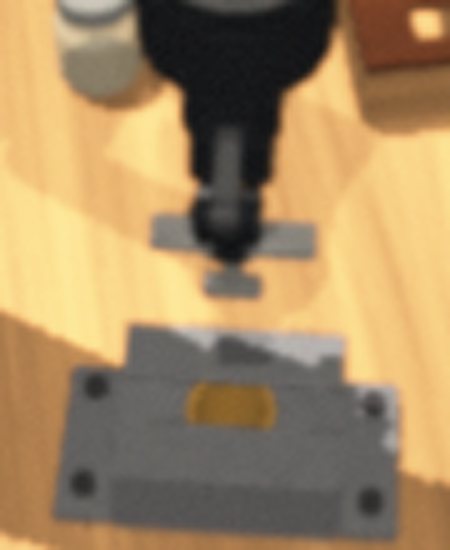

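View pics/sc7c.png

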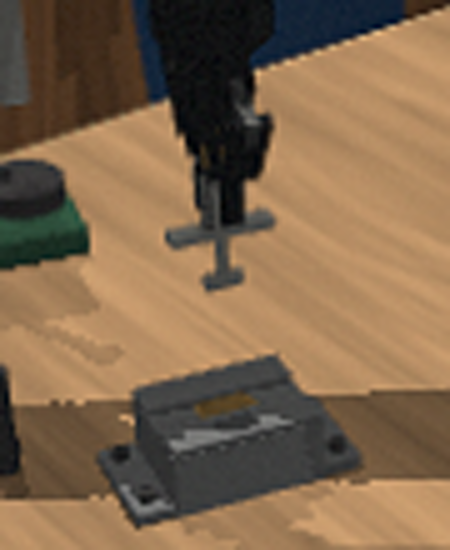

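```bash
python3 - <<'E'
from h import *
c=load('w7');f=lambda L:[(205+u/3.7-.4,90+v/3.7-.4) for u,v in L]
P=ray(c,f([(30,150),(348,150),(43,535),(335,540)]),.056);th=np.radians(-13.7);e=np.array([np.cos(th),np.sin(th)]);n=np.array([-e[1],e[0]])
for p in P: d=p[:2]-[.4645,-.2667];print((d@e).round(4),(d@n).round(4))
P=ray(c,f([(143,200),(236,200)]),.053)
for p in P: d=p[:2]-[.4645,-.2667];print('slot',(d@e).round(4),(d@n).round(4))
P=ray(c,f([(190,275)]),.05)
for p in P: d=p[:2]-[.4645,-.2667];print('mouth',(d@e).round(4),(d@n).round(4))
goto([.4645,-.2667,.13],-103.7)
E
```

```text
0.0546 0.0408
0.0547 -0.0408
-0.0537 0.0415
-0.0551 -0.0425
slot 0.0413 0.012
slot 0.0414 -0.0124
mouth 0.0208 -0.0005
shift [[-0.07, 0.21, 6.94], np.float64(0.0)] curyaw_y -103.7 q6 1.19
```

```bash
python3 -m handwheel '[[[-0.07,0.22,2],0,0.1],[[-0.07,0.22,4.5],0,0.1],[[-0.07,0.22,6.5],0,0.1],[[-0.07,0.22,6.5],0,0.1],[[-0.07,0.22,6.5],0,0.1]]'
python3 - <<'E'
from h import *
st()
goto([.4645,-.2667,.0625],-103.7)
c=shot('wrist','w8');c=shot('side','sd8');u=proj(c,[.4645,-.2667,.05])[0].astype(int);crop('sd8','sd8c',u[0]-45,u[1]-80,u[0]+45,u[1]+30,5)
E
```

```text
time_s: 9.1
tool_pos: [0.4644, -0.2674, 0.1346]
ee_rot: [-3.119, 0.375, 0.0]
ft_force: [0.5, -0.9, -2.1]
grip_width: 0.265
t 9.1 [ 0.4644 -0.2674  0.1346] [ 0.5 -0.9 -2.1] [-0.016 -0.005 -0.012] 0.265
shift [[-0.0, -0.07, 7.21], np.float64(-0.0)] curyaw_y -103.7 q6 1.19
```

View pics/w8.png

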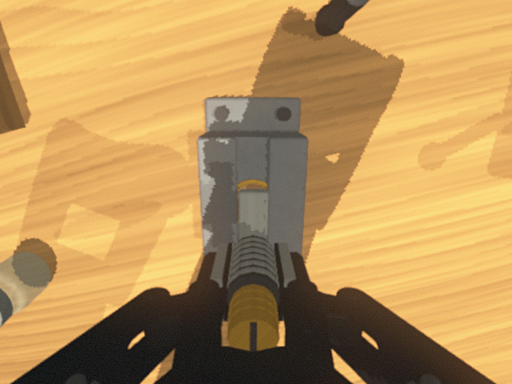

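View pics/sd8c.png

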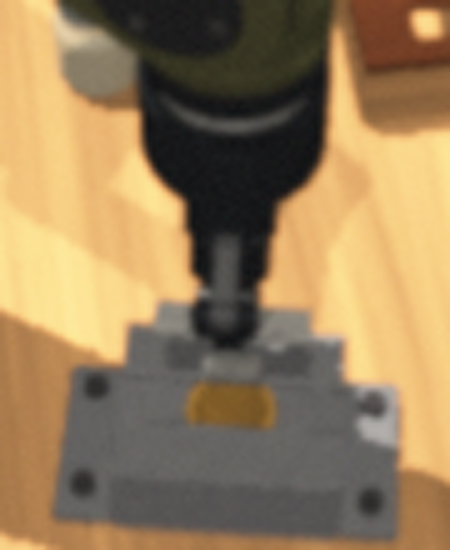

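Everything lines up. I'll lower it gently and watch the force.

```bash
python3 -m handwheel '[[[0,-0.04,2],0,0.1],[[0,-0.04,3.5],0,0.1],[[0,-0.04,4.7],0,0.1],[[0,-0.04,5.7],0,0.1],[[0,-0.04,6.4],0,0.1],[[0,-0.04,6.8],0,0.1],[[0,-0.04,6.8],0,0.1]]'
python3 - <<'E'
from h import *
st();goto([.4645,-.2667,.0612],-103.7)
E
```

```text
time_s: 9.9
tool_pos: [0.4641, -0.2671, 0.0658]
ee_rot: [-3.119, 0.376, 0.001]
ft_force: [-0.1, 0.2, -2.6]
grip_width: 0.261
t 9.9 [ 0.4641 -0.2671  0.0658] [-0.1  0.2 -2.6] [0.023 0.012 0.   ] 0.261
shift [[0.03, -0.05, 0.46], np.float64(-0.0)] curyaw_y -103.7 q6 1.19
```

```bash
python3 -m handwheel '[[[0,0,0.2],0,0.1],[[0,0,0.35],0,0.1],[[0,0,0.45],0,0.1],[[0,0,0.45],0,0.1]]'
python3 - <<'E'
from h import *
st();c=shot('wrist','w9');crop('w9','w9c',180,100,330,380,2)
E
```

```text
time_s: 10.3
tool_pos: [0.4644, -0.2672, 0.0619]
ee_rot: [3.119, -0.376, 0.0]
ft_force: [-0.4, 0.4, -2.0]
grip_width: 0.267
t 10.3 [ 0.4644 -0.2672  0.0619] [-0.4  0.4 -2. ] [ 0.038 -0.033 -0.022] 0.267
```

View pics/w9c.png

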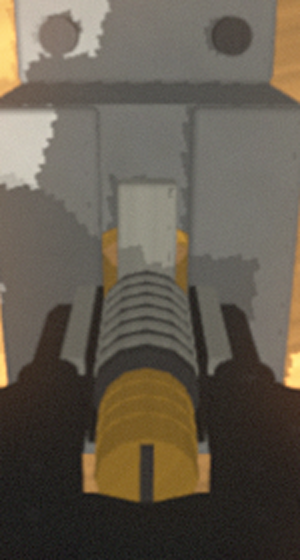

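```bash
python3 -m handwheel '[[[0,0,0.07],0,0.1],[[0,0,0.15],0,0.1],[[0,0,0.15],0,0.1]]'
python3 -m handwheel '[[[0,0,0],0,0.1]]'
```

```text
time_s: 10.65
tool_pos: [0.4646, -0.2674, 0.0612]
ee_rot: [3.119, -0.376, 0.001]
ft_force: [-2.9, 1.8, 4.6]
grip_width: 0.262
time_s: 10.75
tool_pos: [0.4646, -0.2674, 0.0612]
ee_rot: [3.119, -0.376, 0.001]
ft_force: [-4.3, 2.0, 4.7]
grip_width: 0.263
```

```bash
python3 -m handwheel '[[[0,0,0],0,0.45],[[0,0,0],0,0.45],[[0,0,0],0,0.45],[[0,0,-1],0,0.45],[[0,0,-2.5],0,0.45],[[0,0,-4.2],0,0.45],[[0,0,-4.2],0,0.45],[[0,0,-4.2],0,0.45]]'
python3 - <<'E'
from h import *
st();c=shot('wrist','w10');find(c,'wrist','lock_knob',2)
goto([.4645,-.2667,.101],-103.7)
crop('w10','w10c',150,100,360,380,2)
E
```

```text
time_s: 11.55
tool_pos: [0.4649, -0.2677, 0.1035]
ee_rot: [3.118, -0.376, 0.003]
ft_force: [0.1, 0.0, -0.2]
grip_width: 0.448
t 11.55 [ 0.4649 -0.2677  0.1035] [ 0.1  0.  -0.2] [ 0.041 -0.027  0.012] 0.448
wrist lock_knob 0.86 [ 0.4674 -0.2697  0.1277] [256. 276.]
shift [[0.04, -0.04, 0.09], np.float64(-0.0)] curyaw_y -103.7 q6 1.19
```

View pics/w10c.png

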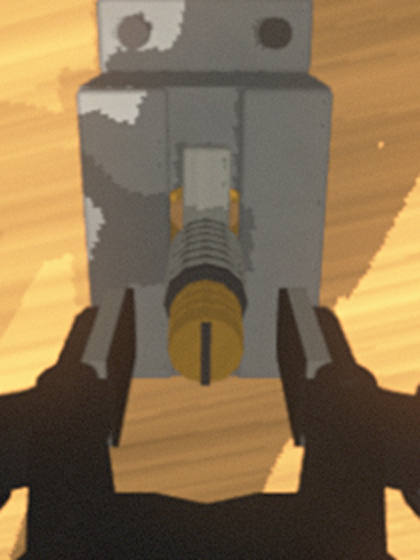

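```bash
python3 -m handwheel '[[[0.04,-0.02,0.1],0,0.45],[[0.04,-0.02,0.1],0,0.1],[[0.04,-0.02,0.1],0,0.1],[[0.04,-0.02,0.1],0,0.1],[[0.04,-0.02,0.1],0,0.1]]' 35
python3 - <<'E'
from h import *
st();c=shot('wrist','w11');crop('w11','w11c',150,100,360,380,2)
E
```

```text
time_s: 12.15
tool_pos: [0.4644, -0.2668, 0.1007]
ee_rot: [-3.118, 0.376, 0.002]
ft_force: [-0.3, -0.3, -1.4]
grip_width: 0.204
t 12.15 [ 0.4644 -0.2668  0.1007] [-0.3 -0.3 -1.4] [-0.043  0.018 -0.012] 0.204
```

View pics/w11c.png

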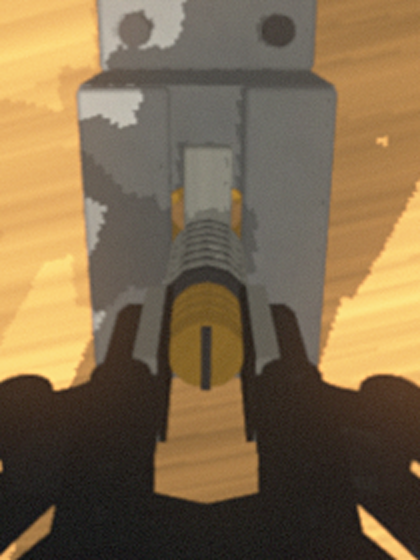

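```bash
python3 -m handwheel '[[[0,0,0],-7,0.1],[[0,0,0],-14,0.1],[[0,0,0],-21,0.1],[[0,0,0],-28,0.1],[[0,0,0],-35,0.1],[[0,0,0],-42,0.1],[[0,0,0],-49,0.1],[[0,0,0],-56,0.1],[[0,0,0],-62,0.1],[[0,0,0],-68,0.1],[[0,0,0],-68,0.1]]'
python3 - <<'E'
from h import *
st();c=shot('wrist','w12')
E
```

```text
time_s: 13.3
tool_pos: [0.4645, -0.2671, 0.1009]
ee_rot: [-2.796, -1.432, 0.001]
ft_force: [0.8, -0.4, -3.1]
grip_width: 0.211
t 13.3 [ 0.4645 -0.2671  0.1009] [ 0.8 -0.4 -3.1] [-0.124  0.008 -0.016] 0.211
```

View pics/w12.png

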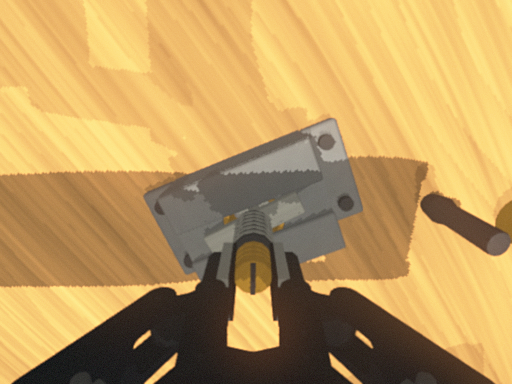

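```bash
python3 -m handwheel '[[[0,0,0],-4,0.1],[[0,0,0],-8,0.1],[[0,0,0],-8,0.1]]'
python3 -c "from h import *;st()"
python3 -m handwheel '[[[0,0,0],-3,0.1],[[0,0,0],-6,0.1],[[0,0,0],-6,0.1]]'
python3 -c "from h import *;st()"
python3 -m handwheel '[[[0,0,0],-3,0.1],[[0,0,0],-6,0.1],[[0,0,0],-6,0.1]]'
python3 -c "
from h import *;st();shot('wrist','w13')"
```

```text
time_s: 13.65
tool_pos: [0.4646, -0.2671, 0.1011]
ee_rot: [-2.691, -1.621, 0.001]
ft_force: [0.1, -2.2, -3.0]
grip_width: 0.206
t 13.65 [ 0.4646 -0.2671  0.1011] [ 0.1 -2.2 -3. ] [-0.144 -0.027 -0.03 ] 0.206
time_s: 13.95
tool_pos: [0.4647, -0.2669, 0.1011]
ee_rot: [-2.603, -1.757, -0.001]
ft_force: [0.7, -0.4, -3.8]
grip_width: 0.209
t 13.95 [ 0.4647 -0.2669  0.1011] [ 0.7 -0.4 -3.8] [ 0.014 -0.077 -0.332] 0.209
time_s: 14.25
tool_pos: [0.4648, -0.2666, 0.1012]
ee_rot: [-2.507, -1.892, -0.001]
ft_force: [1.2, 2.1, -3.0]
grip_width: 0.208
t 14.25 [ 0.4648 -0.2666  0.1012] [ 1.2  2.1 -3. ] [ 0.374 -0.116 -0.295] 0.208
```

View pics/w13.png

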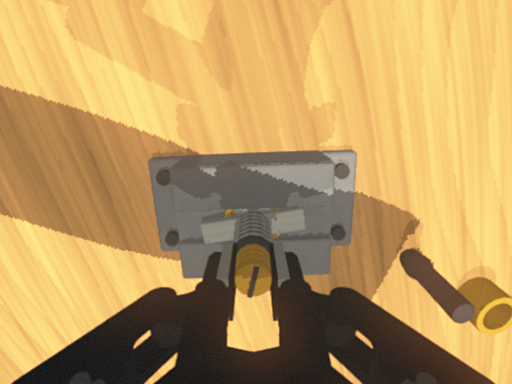

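```bash
python3 -m handwheel '[[[0,0,0.08],0,0.1],[[0,0,0.08],7,0.1],[[0,0,0.08],14,0.1],[[0,0,0.08],21,0.1],[[0,0,0.08],28,0.1],[[0,0,0.08],35,0.1],[[0,0,0.08],42,0.1],[[0,0,0.08],49,0.1],[[0,0,0.08],56,0.1],[[0,0,0.08],63,0.1],[[0,0,0.08],70,0.1],[[0,0,0.08],70,0.1]]'
python3 -c "from h import *;st()"
python3 -m handwheel '[[[0,0,0],4,0.1],[[0,0,0],8,0.1],[[0,0,0],8,0.1]]'
python3 -c "
from h import *;st();shot('wrist','w14')"
python3 -m handwheel '[[[0,0,0],3,0.1],[[0,0,0],6,0.1],[[0,0,0],6,0.1]]'
python3 -c "from h import *;st()"
```

```text
time_s: 15.5
tool_pos: [0.465, -0.2675, 0.1007]
ee_rot: [3.138, 0.116, 0.001]
ft_force: [0.2, 0.7, -2.3]
grip_width: 0.203
t 15.5 [ 0.465  -0.2675  0.1007] [ 0.2  0.7 -2.3] [-0.013 -0.135 -0.017] 0.203
time_s: 15.8
tool_pos: [0.465, -0.2675, 0.1007]
ee_rot: [3.139, -0.099, 0.001]
ft_force: [1.2, -0.2, -2.9]
grip_width: 0.207
t 15.8 [ 0.465  -0.2675  0.1007] [ 1.2 -0.2 -2.9] [-0.078 -0.164 -0.012] 0.207
time_s: 16.15
tool_pos: [0.465, -0.2672, 0.1007]
ee_rot: [3.13, -0.264, 0.001]
ft_force: [0.9, -0.2, -0.8]
grip_width: 0.207
t 16.15 [ 0.465  -0.2672  0.1007] [ 0.9 -0.2 -0.8] [ 0.061 -0.223 -0.028] 0.207
```

View pics/w14.png

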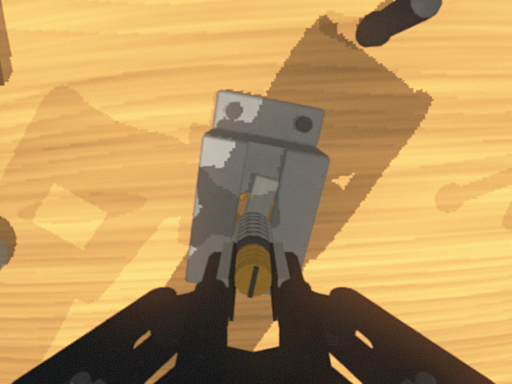

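```bash
python3 -m handwheel '[[[0,0,0],3,0.1],[[0,0,0],6,0.1],[[0,0,0],6,0.1]]'
python3 -c "from h import *;st()"
python3 -m handwheel '[[[0,0,0],3,0.1],[[0,0,0],6,0.1],[[0,0,0],6,0.1]]'
python3 -c "from h import *;st();shot('wrist','w15')"
```

```text
time_s: 16.45
tool_pos: [0.4647, -0.2672, 0.1007]
ee_rot: [3.112, -0.425, -0.001]
ft_force: [0.4, -0.6, -0.4]
grip_width: 0.206
t 16.45 [ 0.4647 -0.2672  0.1007] [ 0.4 -0.6 -0.4] [ 0.082 -0.016  0.387] 0.206
time_s: 16.75
tool_pos: [0.4647, -0.2672, 0.1007]
ee_rot: [3.086, -0.588, -0.0]
ft_force: [-0.9, 0.4, 0.3]
grip_width: 0.204
t 16.75 [ 0.4647 -0.2672  0.1007] [-0.9  0.4  0.3] [0.123 0.086 0.272] 0.204
```

View pics/w15.png

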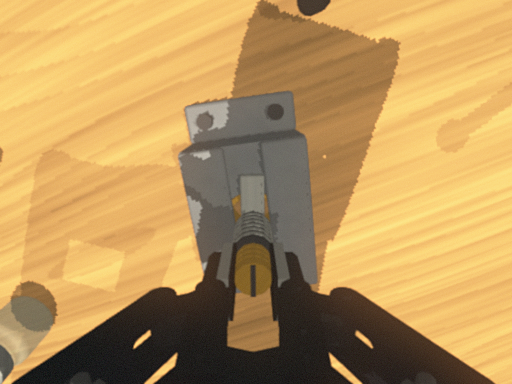

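```bash
python3 -m handwheel '[[[0,0,0],0,0.45],[[0,0,0],0,0.45],[[0,0,0],0,0.45],[[0,0,0],0,0.45]]'
python3 - <<'E'
from h import *
st();c=shot('wrist','w16');crop('w16','w16c',150,130,350,320,3.5)
goto([.4645,-.2667,.062])
E
```

```text
time_s: 17.2
tool_pos: [0.4649, -0.2672, 0.1006]
ee_rot: [3.085, -0.592, 0.0]
ft_force: [-0.3, -0.2, 0.5]
grip_width: 0.451
t 17.2 [ 0.4649 -0.2672  0.1006] [-0.3 -0.2  0.5] [ 0.013 -0.034  0.004] 0.451
shift [[-0.05, -0.03, 3.86]] curyaw_y -111.7 q6 1.33
```

View pics/w16c.png

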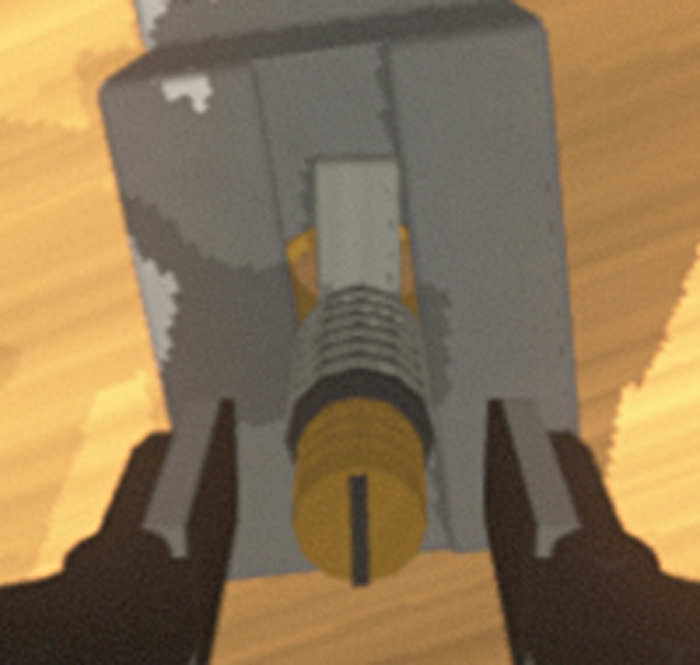

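```bash
python3 -m handwheel '[[[-0.02,0,1.5],0,0.45],[[-0.02,0,3],0,0.45],[[-0.02,0,3.8],0,0.45],[[-0.02,0,3.8],0,0.45],[[-0.02,0,3.8],0,0.45]]'
python3 -m handwheel '[[[0,0,0],0,0.2],[[0,0,0],0,0.1],[[0,0,0],0,0.1],[[0,0,0],0,0.1],[[0,0,0],0,0.1]]' 50
python3 - <<'E'
from h import *
st();c=shot('wrist','w17');crop('w17','w17c',150,130,350,320,3.5)
E
```

```text
time_s: 17.75
tool_pos: [0.4643, -0.2669, 0.0618]
ee_rot: [-3.085, 0.592, 0.002]
ft_force: [-0.6, -0.8, -1.0]
grip_width: 0.453
time_s: 18.25
tool_pos: [0.465, -0.2672, 0.0631]
ee_rot: [3.085, -0.593, 0.002]
ft_force: [0.4, 0.4, 3.9]
grip_width: 0.266
t 18.25 [ 0.465  -0.2672  0.0631] [0.4 0.4 3.9] [ 0.099 -0.056  0.048] 0.266
```

View pics/w17c.png

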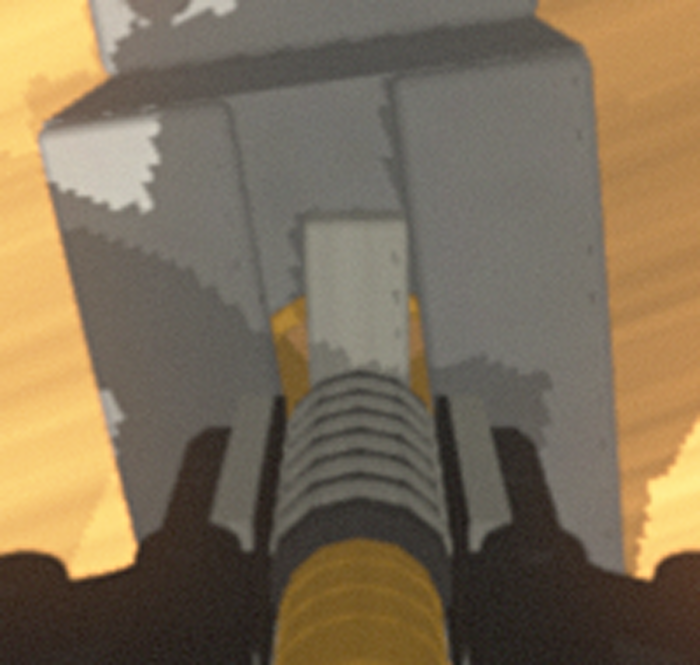

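```bash
python3 -m handwheel '[[[0,0,-0.8],0,0.1],[[0,0,-2],0,0.1],[[0,0,-3.2],0,0.1],[[0,0,-4.5],0,0.1],[[0,0,-6],0,0.1],[[0,0,-8],0,0.1],[[0,0,-10],0,0.1],[[0,0,-12],0,0.1],[[0,0,-12],0,0.1],[[0,0,-12],0,0.1]]'
python3 - <<'E'
from h import *
st();
for n in ('scene','side'):
    c=shot(n,n+'18')
    find(c,n,'tip_a',2)
    u=proj(c,[.4645,-.2667,.12])[0].astype(int);crop(n+'18',n+'18c',u[0]-40,u[1]-40,u[0]+40,u[1]+40,7)
goto([.6531,-.0407,.185],-92.4)
E
```

```text
time_s: 19.3
tool_pos: [0.4646, -0.2671, 0.1832]
ee_rot: [3.085, -0.593, 0.001]
ft_force: [0.1, 0.1, -3.1]
grip_width: 0.262
t 19.3 [ 0.4646 -0.2671  0.1832] [ 0.1  0.1 -3.1] [-0.     0.002  0.006] 0.262
scene tip_a 0.45 [ 0.7693 -0.2553  0.01  ] [145. 200.]
shift [[9.21, -27.99, -0.41], np.float64(-19.3)] curyaw_y -111.7 q6 1.33
```

View pics/scene18c.png

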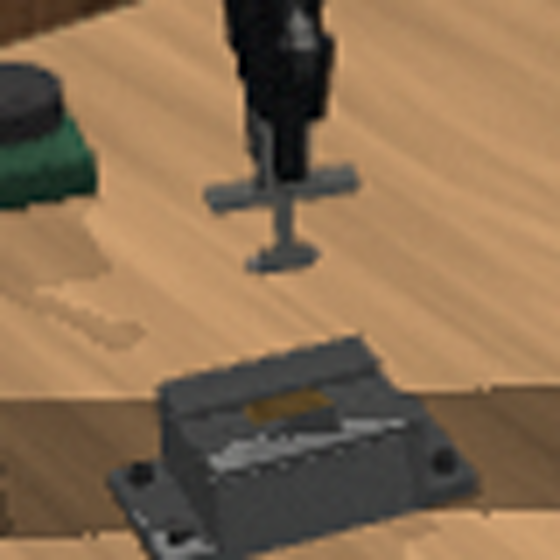

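View pics/side18c.png

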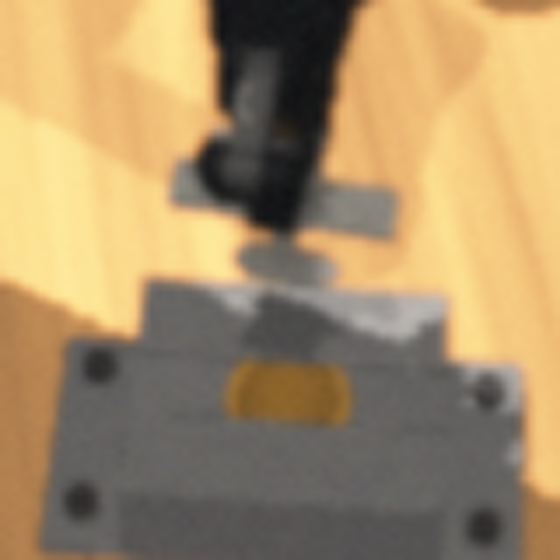

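The plungers are out to roughly half the crossbar length, about 36 mm, and the gauge came out freely. Next is the tray.

```bash
python3 -m handwheel '[[[9.2,-28,0],-19.3,0.1],[[9.2,-28,0],-19.3,0.1],[[9.2,-28,0],-19.3,0.1],[[9.2,-28,0],-19.3,0.1],[[9.2,-28,0],-19.3,0.1],[[9.2,-28,0],-19.3,0.1],[[9.2,-28,0],-19.3,0.1],[[9.2,-28,0],-19.3,0.1],[[9.2,-28,0],-19.3,0.1],[[9.2,-28,0],-19.3,0.1],[[9.2,-28,0],-19.3,0.1]]'
python3 - <<'E'
from h import *
st();c=shot('wrist','w19')
crop('w19','w19c',190,70,330,250,3.3)
goto([.6531,-.0407,.135],-92.4)
E
```

```text
time_s: 20.6
tool_pos: [0.6532, -0.0422, 0.1825]
ee_rot: [3.141, -0.07, -0.0]
ft_force: [0.1, 0.5, -3.0]
grip_width: 0.268
t 20.6 [ 0.6532 -0.0422  0.1825] [ 0.1  0.5 -3. ] [ 0.031 -0.046 -0.015] 0.268
shift [[-0.03, -0.14, 4.77], np.float64(-0.1)] curyaw_y -92.5 q6 1.47
```

View pics/w19c.png

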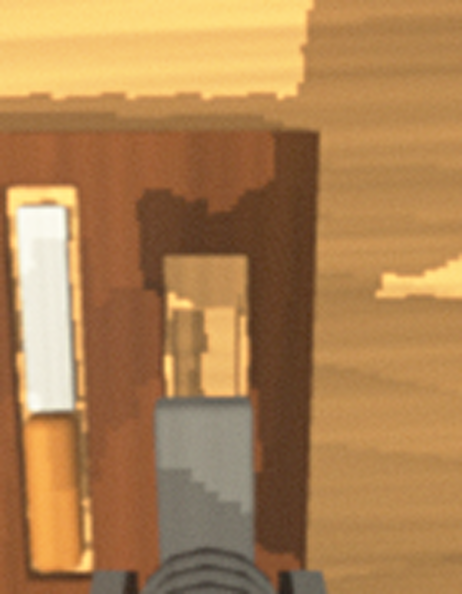

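```bash
python3 - <<'E'
from h import *
c=load('w19');th=np.radians(-2.4);e=np.array([np.cos(th),np.sin(th)]);n=np.array([-e[1],e[0]])
for p in ray(c,[(190+u/3.3-.4,70+v/3.3-.4) for u,v in [(163,255),(248,255),(320,130)]],.052): d=p[:2]-[.6531,-.0407];print((d@e).round(4),(d@n).round(4))
E
```

```text
0.0407 0.0114
0.0407 -0.0124
0.0745 -0.0316
```

```bash
python3 -m handwheel '[[[0,-0.12,2],0,0.1],[[0,-0.12,4],0,0.1],[[0,-0.12,6],0,0.1],[[0,-0.12,6],0,0.1],[[0,-0.12,6],0,0.1]]'
python3 - <<'E'
from h import *
st();goto([.6531,-.0407,.062],-92.4);c=shot('wrist','w20');crop('w20','w20c',180,70,330,250,3.3)
E
```

```text
time_s: 21.15
tool_pos: [0.6536, -0.0403, 0.1226]
ee_rot: [-3.141, 0.068, 0.001]
ft_force: [1.1, -0.3, -1.8]
grip_width: 0.266
t 21.15 [ 0.6536 -0.0403  0.1226] [ 1.1 -0.3 -1.8] [-0.015 -0.055 -0.008] 0.266
shift [[-0.05, 0.05, 6.06], np.float64(-0.1)] curyaw_y -92.5 q6 1.47
```

View pics/w20c.png

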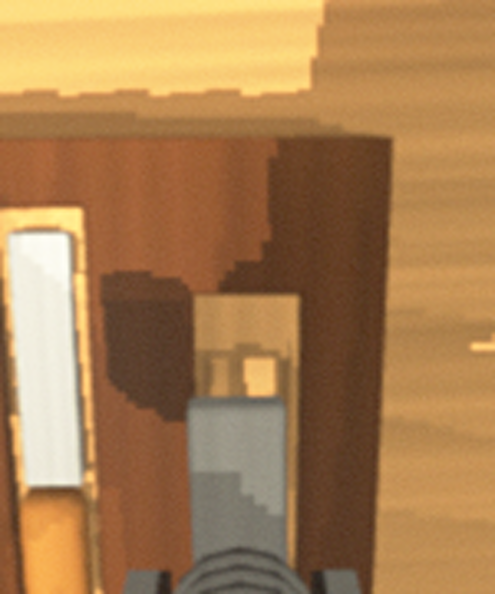

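```bash
python3 -m handwheel '[[[-0.05,0.12,1.5],0,0.1],[[-0.05,0.12,3],0,0.1],[[-0.05,0.12,4.2],0,0.1],[[-0.05,0.12,5.2],0,0.1],[[-0.05,0.12,5.6],0,0.1],[[-0.05,0.12,5.6],0,0.1]]'
python3 - <<'E'
from h import *
st();c=shot('wrist','w21');crop('w21','w21c',180,100,330,280,3.3)
E
```

```text
time_s: 21.8
tool_pos: [0.6526, -0.0409, 0.0652]
ee_rot: [-3.141, 0.067, 0.003]
ft_force: [-0.4, 0.0, -3.6]
grip_width: 0.268
t 21.8 [ 0.6526 -0.0409  0.0652] [-0.4  0.  -3.6] [ 0.031 -0.03  -0.006] 0.268
```

View pics/w21c.png

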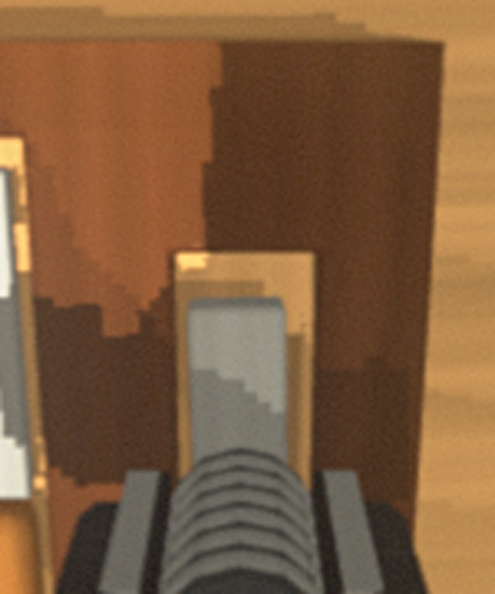

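```bash
python3 -m handwheel '[[[0,0.05,0.25],0,0.1],[[0,0.05,0.45],0,0.1],[[0,0.05,0.55],0,0.1],[[0,0.05,0.55],0,0.1]]'
python3 -m handwheel '[[[0,0,0.1],0,0.1],[[0,0,0.1],0,0.1]]'
```

```text
time_s: 22.25
tool_pos: [0.6532, -0.0415, 0.061]
ee_rot: [-3.141, 0.067, 0.0]
ft_force: [-0.0, 0.3, -2.1]
grip_width: 0.267
time_s: 22.45
tool_pos: [0.6532, -0.0415, 0.06]
ee_rot: [-3.141, 0.067, 0.0]
ft_force: [-0.8, 0.3, -2.2]
grip_width: 0.268
```

```bash
python3 -m handwheel '[[[0,0,0.1],0,0.1],[[0,0,0.1],0,0.1]]'
python3 -m handwheel '[[[0,0,0.08],0,0.1],[[0,0,0.08],0,0.1]]'
python3 -c "
from h import *
c=shot('wrist','w22');crop('w22','w22c',180,100,330,280,3.3)"
```

```text
time_s: 22.65
tool_pos: [0.6534, -0.0416, 0.0592]
ee_rot: [3.141, -0.067, 0.0]
ft_force: [-0.9, 0.1, -1.8]
grip_width: 0.27
time_s: 22.85
tool_pos: [0.6535, -0.0416, 0.0592]
ee_rot: [3.141, -0.067, 0.0]
ft_force: [-3.7, 0.3, 4.1]
grip_width: 0.264
```

View pics/w22c.png

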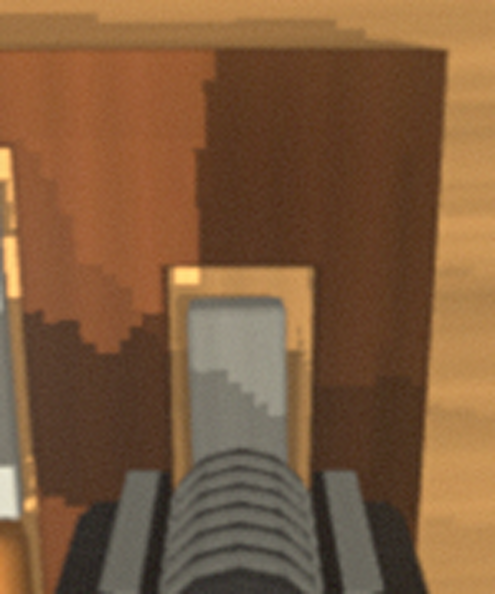

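Contact came at TCP z = 0.0592, against 0.059 expected, so the crossbar is home. I'll open partially because the scraper is close, then withdraw straight up.

```bash
python3 -m handwheel '[[[0,0,0],0,0.44],[[0,0,0],0,0.44],[[0,0,0],0,0.44],[[0,0,-1],0,0.44],[[0,0,-3],0,0.44],[[0,0,-6],0,0.44],[[0,0,-10],0,0.44],[[0,0,-14],0,0.44],[[0,0,-14],0,0.44],[[0,0,-14],0,0.44]]'
python3 - <<'E'
from h import *
st();c=shot('wrist','w23');find(c,'wrist','grip',2)
for n in ('scene','side'):
    c=shot(n,n+'23');u=proj(c,[.6531,-.02,.07])[0].astype(int);crop(n+'23',n+'23c',u[0]-50,u[1]-45,u[0]+50,u[1]+45,6)
E
```

```text
time_s: 23.9
tool_pos: [0.6543, -0.0417, 0.2008]
ee_rot: [3.14, -0.067, 0.007]
ft_force: [0.6, 0.1, -0.8]
grip_width: 0.442
t 23.9 [ 0.6543 -0.0417  0.2008] [ 0.6  0.1 -0.8] [ 0.023 -0.01  -0.045] 0.442
```

View pics/w23.png

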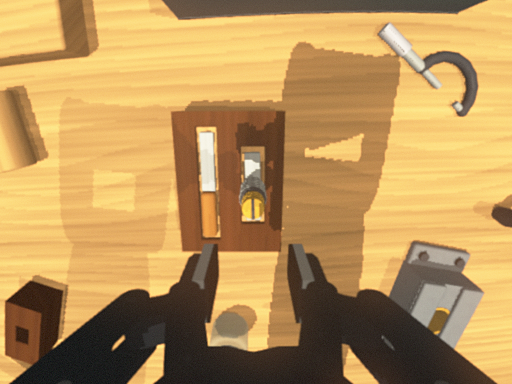

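View pics/scene23c.png

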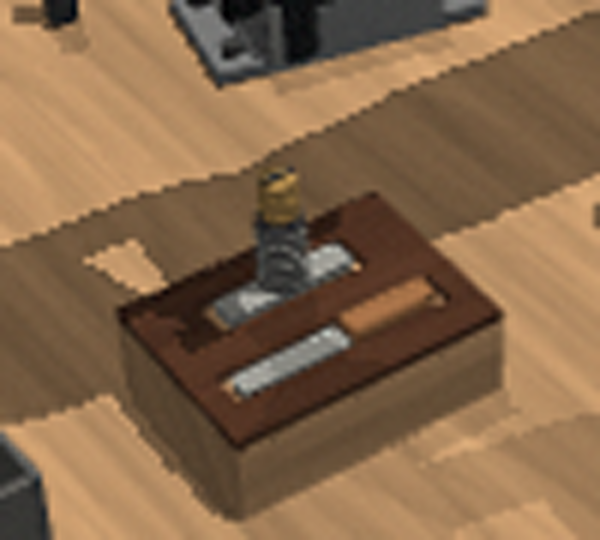

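View pics/side23c.png

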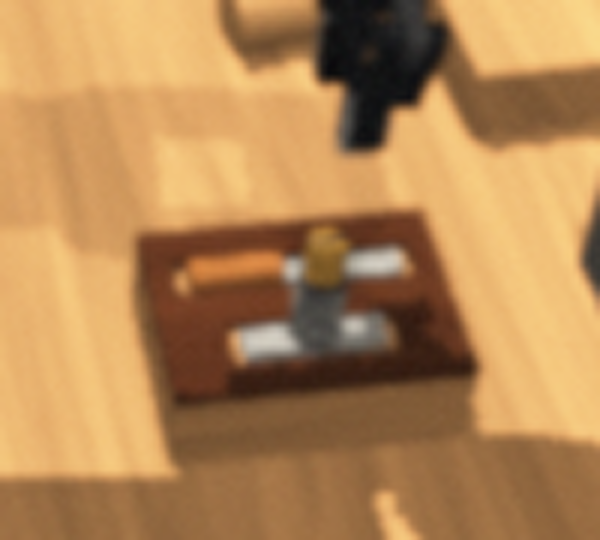

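The gauge stands upright in the tray cut-out (wrist picture, knob at about (253,206)), with the crossbar in the recess. The bar on the knob is in line with the crossbar, so it is locked, and the scraper has not moved.

```bash
python3 -c "
from h import *
print(r.hand_in());st()"
```

```text
the job is handed in; nothing more can be done
None
the job is handed in; nothing more can be done
```

The job is handed in, about 24 s into the 72 s allowed. The gauge is standing in the empty tray cut-out, locked, with the hand clear of it. No verdict was reported.

**What I did:**
- I lifted the small steel gauge out of its stand and seated it in the bearing block.
- I turned the knob anticlockwise to its stop (about −0.33 N m), then clockwise to its stop (about +0.39 N m). The fingers slipped a little at each stop, as I expected.
- I regripped the handle, drew the gauge straight up and set it in the tray.

**Last checks:**
- **Home in the tray:** contact came with the tool at z = 0.0592 m, against 0.0590 m expected. The final pictures show the gauge upright with the crossbar in the recess.
- **Lock:** the knob bar is in line with the crossbar again, as it was at the start.
- **Bystanders:** the scraper is in place and nothing else was touched.

**Less certain:**
- **Set size:** I could only judge it roughly. After the draw, the camera pictures gave about 32–34 mm tip to tip. The same kind of reading gave 25 mm for the collapsed 28 mm head, so the result fits 36 mm.
- **Networks:** they missed the plunger tips and did not report the gauge in the final wrist picture, so those last checks were by eye.

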